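# Unscrew the short refill tin

### The job

The foaming dispenser is empty and its refill tablets are in the shorter of the two screw-top steel tins. Unscrew the short tin's lid anticlockwise, regripping between twists until it comes free, lift it off, and set it down right way up, near the middle of the round wooden coaster. Do not touch the taller tin.

Things in the scene. Friction and masses are not known exactly. Their poses are not given: they have to be found in the camera images.
- lid_mid (a point): loose screw lid of the short tin: fluted stainless steel cylinder, 52 mm across, 36 mm high, 90 g; the point is on its axis half-way up, z up. Grip it across its upper part, about 10 mm below its top, fingertips no lower than 14 mm below the point. Screwed on, its x axis starts 2 to 12 degrees anticlockwise (from above) of the tin's; it turns freely, without rising, and stays where it is left
- short_tin: short steel tin, 74 mm across, shoulder 66 mm above the shelf, clamped in a holder (92 mm foot) fixed to the shelf: it cannot turn; origin on its axis at shelf level, z up. The lid is locked down until its x axis is over 103 degrees anticlockwise of the tin's; from there to a hard stop at 145 it lifts straight up (16 mm clears the neck); best lifted at 120 to 135: two twists of about 60
- tall_tin: the other, taller tin in the same kind of holder, its shoulder 105 mm and lid top 142.5 mm above the shelf, otherwise looking the same; it stays closed; origin on its axis at shelf level
- coaster_top (a point): the round flat wooden coaster, 100 mm across, 8 mm thick, fixed to the shelf, no rim; the point is the centre of its upper face
Things that resemble listed ones, but are neither listed nor needed, are in the scene too. What is shaped like the part that bears lid_mid but turquoise is not meant.

How it is judged:
By the outcome, as a careful person would: the job done as asked, in the order asked, and still so for the second after the job is handed in, with the robot touching nothing.
It also fails if it takes over 48 s, if anything falls off the work surface, if the arm or the gripper's body presses on something with over 40 N, if the wrist force passes 120 N, or if a joint passes its speed limit or range.

### The arm

A 6-joint arm with a two-finger parallel gripper is mounted at the origin on the work surface. World frame = base frame: x ahead of the robot, y to its left, z up, the work surface at z = 0. Lengths are in m, angles in degrees, forces in N, time in s.
With the tool pointing down it reaches from about 0.4 to 0.825 m from the base axis. Payload 7 kg.
Tool frame: the origin (TCP) lies at the very end of the fingers, on their centre line; the grasp point (between the pads) lies 19 mm behind it; z points along the fingers, y is the direction in which the jaws open and shut (so a half turn about z gives the same grasp; the last joint's range is limited). The gripper opens to 88 mm and grips with 3 to 60 N. Pads are 19 mm wide; open, the fingers measure 130 mm over their backs; the gripper's body (78 mm by 193 mm) begins 47 mm behind the grasp point.
Start: joints at [-54.425, 20.546, 0.682, 0, -70.136, -16.507], TCP at [0.22, -0.638, 0.201] pointing down, gripper open.
Joint ranges: [-176.03, 176.03], [-82.01, 121.73], [-58.28, 71.71], [-173.87, 95.51], [-174.79, -0.11], [-173.66, 173.66]. Speed limits (degrees/s): [136.94, 136.94, 172.46, 180, 180, 180].

### API

Orientations are given as [roll, pitch, yaw] about the fixed x, y, z axes, in that order (R = Rz(yaw) Ry(pitch) Rx(roll)).
In Python, from plant import telemetry, optics, ctrl gives the robot as it stands.
- The arm moves only by the tool servo_tool, never from a script. Its argument "rows" is a list of rows, each a list of 3 entries, a list of its own where there are three numbers: the shift along the tool's x, y, z in m, then the turn, a rotation vector about the tool's x, y, z in units of 6 degrees (1.0 is 6 degrees), then the closure, from 0 (fully open) to 1 (shut). A call has 1 to 20 rows; each row shifts and turns the commanded pose from where the row before left it, along the tool's axes as they then stand; what a row does not reach is not made up. A row lasts 1/12 s, in which the tool goes at most 41.7 mm and 7.16 degrees, less where a joint would pass 70% of its speed; a pose out of reach is approached as far as the arm can. A call is refused whole if a number of a shift passes 0.0417 or a number of a turn 1, either way. A call with a gripper value outside its range is refused whole. The fingers move at their own pace and stop on an object; the grip force is fixed at half the most. Time passes only in rows, so rows that do not move let the fingers close. It gives the time, the measured TCP pose, the force and the opening at its end, in the units of the state.
- telemetry.get_obs(): the state, without advancing time (a new reading comes with each control period).
- optics.snapshot(name): name is "scene" or "top" or "wrist"; returns the picture (384x512x3 uint8, red, green, blue); there is no depth.
- optics.camera_info(name): a dict with "mtx" (3x3 intrinsics, pixels), "rvec" (rotation vector, rad) and "tvec" (3), from world to camera coordinates, as OpenCV has them. Camera axes: x right, y down, z forward; pixel columns grow to the right and rows downward; lengths in m; the calibration is good to about 2 mm. A picture is of the moment at which its call begins: read the wrist's pose just before it. camera_info takes no time and is no camera call; for the wrist camera it gives the pose at the moment of the call.
- ctrl.close_job(): hands the job in, once; it reports no verdict.
The state is a dict: "clock": time; "joint_pos": joint angles; "qvel": joint speeds; "tau": joint torques, N m; "tool_pos": TCP position; "orientation": TCP orientation; "force": force on the tool from outside, world axes, zero at the start; "moment": the same for the moment, N m; "opening": finger opening in m.
Only numpy, scipy, OpenCV 4.12 (cv2) and the standard library are available. Lean on these libraries where they do the work, as an engineer would, in place of code of your own. Each camera call takes 0.05 s, during which the arm holds its last target.

## Working session

There is one attempt and no reset: what is moved stays moved. The work goes in short steps, Python scripts to look and compute and a tool call to move; the robot and the scene stay as the last step left them, time stands still between calls to the robot, and variables do not carry over. Pictures are saved under pics/ and viewed, and the job is handed in when it is done.

Besides the shell and the picture viewer there is one more tool, called after ">>>" as a command line: name --argument value ..., lists and objects as JSON in quotes. servo_tool: Moves the arm, as the interface text tells. Its arguments: {"type":"object","properties":{"rows":{"type":"array"}},"required":["rows"]}

```bash
mkdir -p pics; ls; python3 - <<'E'
from plant import telemetry, optics, ctrl
import cv2
print(telemetry.get_obs())
for n in ("scene","top","wrist"):
    im=optics.snapshot(n); cv2.imwrite(f"pics/{n}0.png",im[:,:,::-1])
    print(n,optics.camera_info(n))
E
```

```text
pics
{'clock': 0.0, 'joint_pos': array([-5.44246194e+01,  2.05931741e+01,  6.35879617e-01, -2.20067825e-02,
       -7.01363124e+01, -1.65075722e+01]), 'qvel': array([-0.03485051,  0.01398349,  0.02443323, -0.08496852, -0.10597462,
       -0.04177573]), 'tau': array([-3.16729136e-03, -5.82723498e+01,  2.93035322e+01,  6.99691236e+00,
        6.65183121e-03, -1.39541976e-04]), 'tool_pos': array([ 0.22033706, -0.63747425,  0.20041316]), 'orientation': array([ 1.79904373e+02, -6.76541384e-03, -1.60939680e+02]), 'force': array([-0.33294563, -0.09025951, -0.06057844]), 'moment': array([ 0.03418927, -0.01156526,  0.01128509]), 'opening': 0.08806145166482279}
scene {'mtx': array([[455.6167065 ,   0.        , 251.04358528],
       [  0.        , 455.6167065 , 198.61789681],
       [  0.        ,   0.        ,   1.        ]]), 'rvec': array([ 1.18474557,  2.39291314, -0.88977065]), 'tvec': array([ 0.29008997, -0.24362249,  1.16403115])}
top {'mtx': array([[390.36118926,   0.        , 253.21000881],
       [  0.        , 390.36118926, 188.84899898],
       [  0.        ,   0.        ,   1.        ]]), 'rvec': array([ 2.17950025, -2.21068469,  0.04589736]), 'tvec': array([0.00229257, 0.47026922, 0.94867743])}
wrist {'mtx': array([[265.45520871,   0.        , 253.23304017],
       [  0.        , 265.45520871, 193.26296339],
       [  0.        ,   0.        ,   1.        ]]), 'rvec': array([-1.71404112, -2.40494235, -0.35736092]), 'tvec': array([ 0.67385998, -0.03687217,  0.39259211])}
```

View pics/scene0.png

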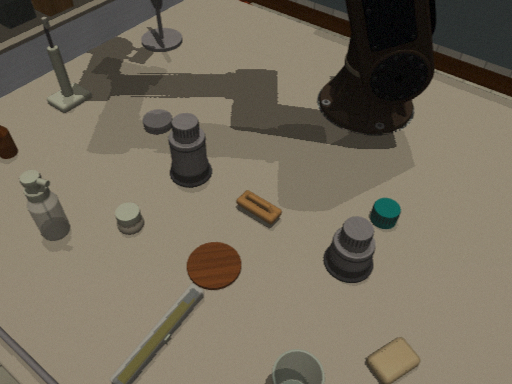

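View pics/top0.png

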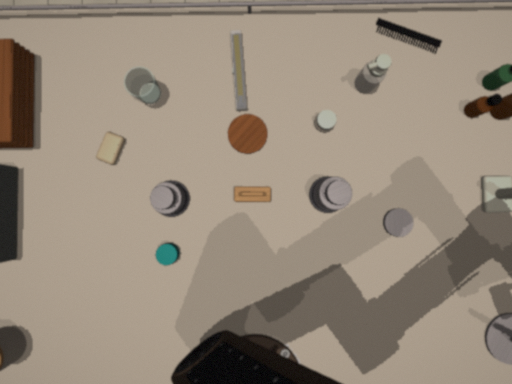

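View pics/wrist0.png

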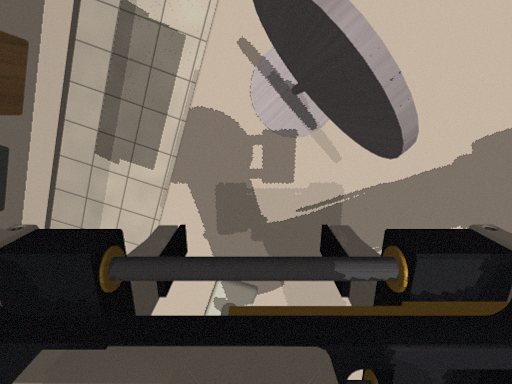

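```bash
cat > h.py <<'E'
from plant import telemetry, optics, ctrl
import cv2, numpy as np
def ray(n,px,z,info=None):
    c=info or optics.camera_info(n)
    R=cv2.Rodrigues(c["rvec"])[0]; t=c["tvec"]
    d=R.T@np.linalg.inv(c["mtx"])@np.array([px[0],px[1],1.0]); o=-R.T@t
    return o+d*(z-o[2])/d[2]
def proj(n,p,info=None):
    c=info or optics.camera_info(n)
    return cv2.projectPoints(np.array(p,float).reshape(-1,3),c["rvec"],c["tvec"],c["mtx"],None)[0].reshape(-1,2)
E
python3 - <<'E'
from h import *
for nm,p,z in [("lidL top",(163,198),.1025),("lidR top",(339,192),.1425),("coaster",(248,133),.008),("teal",(167,254),.036),("lidR as short",(339,192),.1025),("grey",(398,222),.03)]:
    print(nm,ray("top",p,z).round(4))
for nm,p,z in [("lidScene right",(356,230),.1025),("same as tall",(356,230),.1425),("lidScene left",(186,124),.1425),("as short",(186,124),.1025),("coaster",(214,265),.008)]:
    print(nm,ray("scene",p,z).round(4))
t=cv2.imread("pics/top0.png"); s=cv2.imread("pics/scene0.png")
a=cv2.resize(t[155:240,125:230],None,fx=5,fy=5,interpolation=cv2.INTER_CUBIC)[:420,:525]
b=cv2.resize(s[200:290,305:410],None,fx=5,fy=5,interpolation=cv2.INTER_CUBIC)
cv2.imwrite("pics/c1.png",a);cv2.imwrite("pics/c2.png",b)
cv2.imwrite("pics/c3.png",cv2.resize(t[90:180,200:300],None,fx=5,fy=5,interpolation=cv2.INTER_CUBIC))
E
```

```text
lidL top [0.4485 0.1961 0.1025]
lidR top [ 0.4548 -0.1866  0.1425]
coaster [0.6094 0.0066 0.008 ]
teal [0.3169 0.2027 0.036 ]
lidR as short [ 0.4562 -0.1952  0.1025]
grey [ 0.3849 -0.3502  0.03  ]
lidScene right [0.4565 0.2002 0.1025]
same as tall [0.4883 0.2088 0.1425]
lidScene left [ 0.4608 -0.1757  0.1425]
as short [ 0.4272 -0.2114  0.1025]
coaster [0.6109 0.0128 0.008 ]
```

View pics/c1.png

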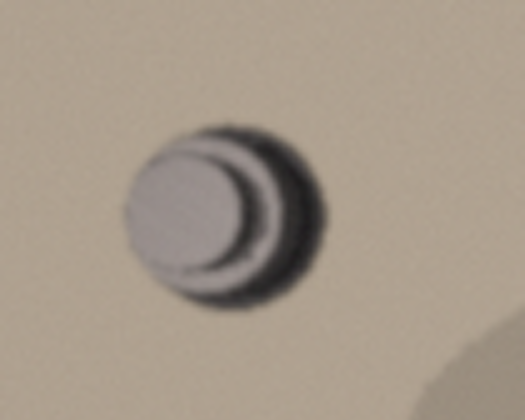

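View pics/c2.png

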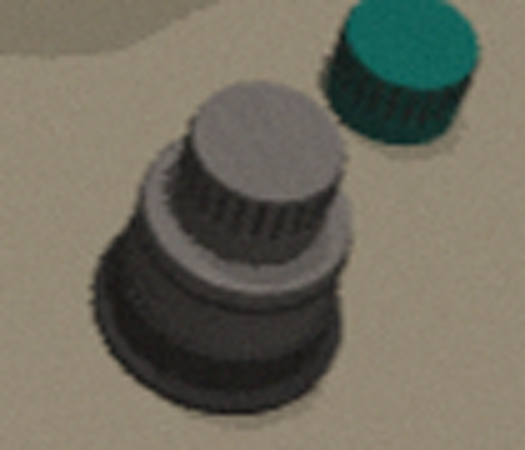

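View pics/c3.png

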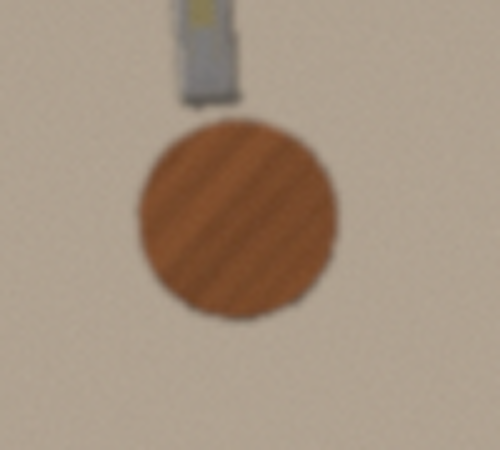

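```bash
python3 - <<'E'
from h import *
def P(n):
    c=optics.camera_info(n);R=cv2.Rodrigues(c["rvec"])[0]
    return c["mtx"]@np.c_[R,c["tvec"]]
def tri(a,b):
    X=cv2.triangulatePoints(P("top"),P("scene"),np.array(a,float).reshape(2,1),np.array(b,float).reshape(2,1)).ravel();return X[:3]/X[3]
print("short lid top",tri((161.2,196.9),(358,228.4)))
print("tall lid top",tri((339,192),(186,124)))
print("coaster",tri((247.5,133.7),(214,265)))
for p in [(161.2,196.9)]: print(ray("top",p,.1025))
print(ray("scene",(358,228.4),.1025))
print(ray("top",(247.5,133.7),.008))
# projections of hypothesised lid: circles
c=np.array([.4515,.1990]); 
for n in("top","scene"):
  im=cv2.imread(f"pics/{n}0.png"); im=cv2.resize(im,None,fx=4,fy=4,interpolation=cv2.INTER_CUBIC)
  th=np.linspace(0,2*np.pi,80)
  for r,z,col in((.026,.1025,(0,0,255)),(.026,.0665,(0,255,255)),(.046,.0,(0,255,0))):
    q=proj(n,np.c_[c[0]+r*np.cos(th),c[1]+r*np.sin(th),0*th+z])
    cv2.polylines(im,[np.int32((q+.5)*4-.5)],True,col,1)
  u,v=np.int32(proj(n,[c[0],c[1],.05])[0]*4)
  cv2.imwrite(f"pics/o_{n}.png",im[v-200:v+200,u-200:u+200])
E
cd pics; python3 -c "
import cv2;cv2.imwrite('o.png',cv2.hconcat([cv2.imread('o_top.png'),cv2.imread('o_scene.png')]))"
```

```text
short lid top [0.45078727 0.2007362  0.1014241 ]
tall lid top [ 0.45339555 -0.18651353  0.13252891]
coaster [0.6082216  0.00898663 0.00129255]
[0.45095821 0.20010094 0.1025    ]
[0.45145256 0.20121475 0.1025    ]
[0.60767347 0.00787348 0.008     ]
```

View pics/o.png

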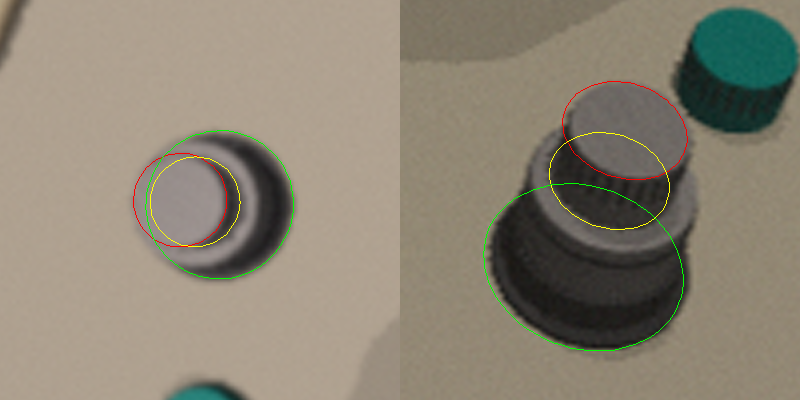

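Candidates: the short tin's lid is at top (161,197) / scene (358,228). The others are the tall tin at top (339,192), the turquoise lid at (167,254) and a grey disc at (398,222). Triangulation puts the left lid's top at z = 0.101 m, so that is the short tin. The tall one reads 0.133 m. The crop shows a fluted grey lid, not the turquoise one. I'll move via a waypoint clear of the tall tin.

>>> servo_tool --rows '[[[-0.024,0.0148,-0.003],[0,0,0],0],[[-0.024,0.0148,-0.003],[0,0,0],0],[[-0.024,0.0148,-0.003],[0,0,0],0],[[-0.024,0.0148,-0.003],[0,0,0],0],[[-0.024,0.0148,-0.003],[0,0,0],0],[[-0.024,0.0148,-0.003],[0,0,0],0],[[-0.024,0.0148,-0.003],[0,0,0],0],[[-0.024,0.0148,-0.003],[0,0,0],0],[[-0.024,0.0148,-0.003],[0,0,0],0],[[-0.024,0.0148,-0.003],[0,0,0],0],[[-0.024,0.0148,-0.003],[0,0,0],0],[[-0.024,0.0148,-0.003],[0,0,0],0],[[-0.024,0.0148,-0.003],[0,0,0],0],[[-0.024,0.0148,-0.003],[0,0,0],0],[[-0.024,0.0148,-0.003],[0,0,0],0],[[-0.024,0.0148,-0.003],[0,0,0],0],[[-0.024,0.0148,-0.003],[0,0,0],0],[[-0.024,0.0148,-0.003],[0,0,0],0],[[-0.024,0.0148,-0.003],[0,0,0],0],[[-0.024,0.0148,-0.003],[0,0,0],0]]'

```text
clock: 1.82
tool_pos: [0.578, -0.2001, 0.2613]
orientation: [180.0, -0.0, -160.9]
force: [0.1, 0.4, 0.6]
opening: 0.0873
```

>>> servo_tool --rows '[[[-0.0007,0.0263,0.0038],[0,0,0],0],[[-0.0007,0.0263,0.0038],[0,0,0],0],[[-0.0007,0.0263,0.0038],[0,0,0],0],[[-0.0007,0.0263,0.0038],[0,0,0],0],[[-0.0007,0.0263,0.0038],[0,0,0],0],[[-0.0007,0.0263,0.0038],[0,0,0],0],[[-0.0007,0.0263,0.0038],[0,0,0],0],[[-0.0007,0.0263,0.0038],[0,0,0],0],[[-0.0007,0.0263,0.0038],[0,0,0],0],[[-0.0007,0.0263,0.0038],[0,0,0],0],[[-0.0007,0.0263,0.0038],[0,0,0],0],[[-0.0007,0.0263,0.0038],[0,0,0],0],[[-0.0007,0.0263,0.0038],[0,0,0],0],[[-0.0007,0.0263,0.0038],[0,0,0],0],[[-0.0007,0.0263,0.0038],[0,0,0],0],[[-0.0007,0.0263,0.0038],[0,0,0],0],[[0,0,0],[0,0,0],0],[[0,0,0],[0,0,0],0]]'

```text
clock: 3.32
tool_pos: [0.4499, 0.2008, 0.2002]
orientation: [-180.0, -0.0, -160.8]
force: [0.0, -0.1, 0.4]
opening: 0.0874
```

```bash
cat > look.py <<'E'
from h import *
import sys
# usage: look.py tag x y zbot
tag=sys.argv[1]; x,y,zb=map(float,sys.argv[2:5])
th=np.linspace(0,2*np.pi,80); o=[]
info=optics.camera_info("wrist"); im=optics.snapshot("wrist")[:,:,::-1]
cv2.imwrite(f"pics/{tag}raw.png",im)
im=cv2.resize(im,None,fx=1.5,fy=1.5,interpolation=cv2.INTER_CUBIC)
for z,col in((zb+.036,(0,0,255)),(zb,(0,255,255))):
    q=proj("wrist",np.c_[x+.026*np.cos(th),y+.026*np.sin(th),0*th+z],info)
    cv2.polylines(im,[np.int32((q+.5)*1.5-.5)],True,col,1)
cv2.imwrite(f"pics/{tag}.png",im)
s=telemetry.get_obs(); print(s["tool_pos"].round(4),s["orientation"].round(2),s["joint_pos"].round(1),s["force"].round(1),s["opening"],s["clock"])
E
python3 look.py w1 .4512 .2006 .0675
```

```text
[0.4503 0.2002 0.2004] [-1.7998e+02 -3.0000e-02 -1.6085e+02] [  46.9    3.2  -21.8   -0.   -65.  -117.7] [-0.   0.4  0.3] 0.08788998056657085 3.3667
```

View pics/w1.png

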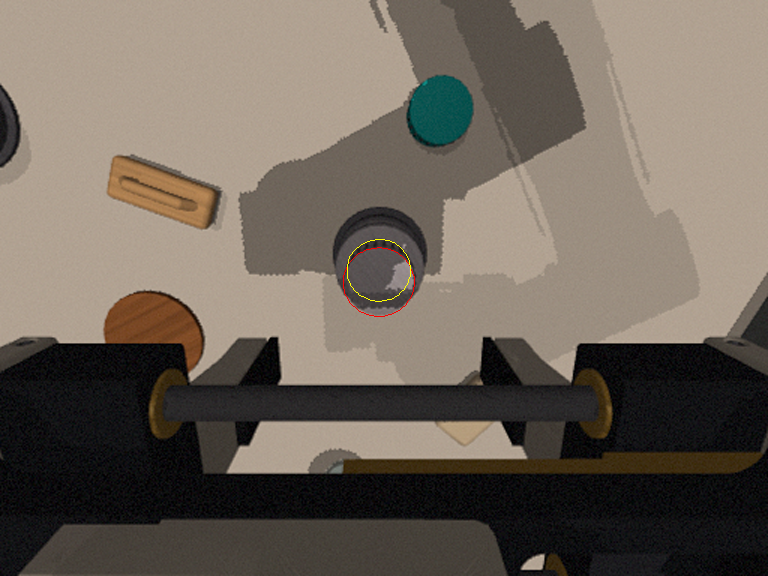

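```bash
python3 - <<'E'
import cv2
r=cv2.imread("pics/w1raw.png");m=cv2.imread("pics/w1.png")
a=cv2.resize(r[130:220,205:305],(400,360),interpolation=cv2.INTER_CUBIC)
b=cv2.resize(m[195:330,308:458],(400,360),interpolation=cv2.INTER_CUBIC)
cv2.imwrite("pics/w1c.png",cv2.hconcat([a,b]))
E
```

```text
(no output)
```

View pics/w1c.png

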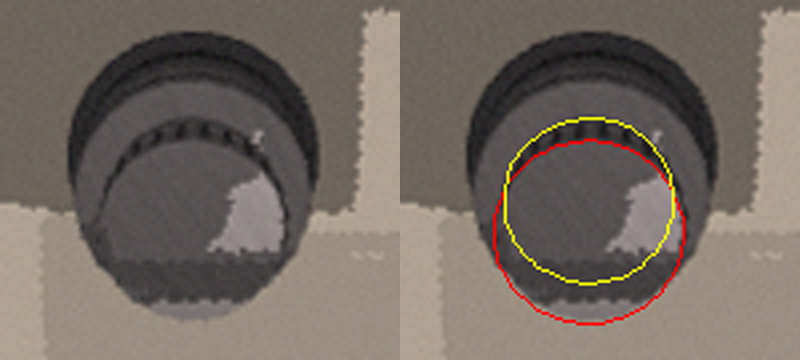

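The lid outline fits within about 1 px at (0.451, 0.2006), so I'll descend to TCP z ≈ 0.0755.

>>> servo_tool --rows '[[[-0.001,0,0.0125],[0,0,0],0],[[0,0,0.0125],[0,0,0],0],[[0,0,0.0125],[0,0,0],0],[[0,0,0.0125],[0,0,0],0],[[0,0,0.0125],[0,0,0],0],[[0,0,0.0125],[0,0,0],0],[[0,0,0.0125],[0,0,0],0],[[0,0,0.0125],[0,0,0],0],[[0,0,0.0125],[0,0,0],0],[[0,0,0.0125],[0,0,0],0],[[0,0,0],[0,0,0],0],[[0,0,0],[0,0,0],0]]'

```text
clock: 4.37
tool_pos: [0.4516, 0.1992, 0.0754]
orientation: [-180.0, -0.1, -161.0]
force: [-0.2, -0.2, 0.1]
opening: 0.0878
```

>>> servo_tool --rows '[[[0,0,0],[0,0,0],0.3],[[0,0,0],[0,0,0],0.4],[[0,0,0],[0,0,0],0.5],[[0,0,0],[0,0,0],0.7],[[0,0,0],[0,0,0],1],[[0,0,0],[0,0,0],1],[[0,0,0],[0,0,0],1],[[0,0,0],[0,0,0],1]]'

```text
clock: 5.03
tool_pos: [0.4516, 0.2004, 0.0758]
orientation: [180.0, 0.0, -160.9]
force: [-1.0, 0.0, 2.3]
opening: 0.0501
```

>>> servo_tool --rows '[[[0,0,0],[0,0,-0.5],1],[[0,0,0],[0,0,-0.75],1],[[0,0,0],[0,0,-0.75],1],[[0,0,0],[0,0,-0.75],1],[[0,0,0],[0,0,-0.75],1],[[0,0,0],[0,0,-0.75],1],[[0,0,0],[0,0,-0.75],1],[[0,0,0],[0,0,-0.75],1],[[0,0,0],[0,0,-0.75],1],[[0,0,0],[0,0,-0.75],1],[[0,0,0],[0,0,-0.75],1],[[0,0,0],[0,0,-0.75],1],[[0,0,0],[0,0,-0.75],1],[[0,0,0],[0,0,-0.5],1],[[0,0,0],[0,0,0],1],[[0,0,0],[0,0,0],1]]'

```text
clock: 6.37
tool_pos: [0.4517, 0.2007, 0.0757]
orientation: [-180.0, 0.0, -101.0]
force: [-0.8, 2.1, 3.3]
opening: 0.05
```

```bash
python3 look.py w2 .4512 .2006 .0675
```

```text
[0.4517 0.2007 0.0758] [-1.7998e+02  4.0000e-02 -1.0103e+02] [ 46.8  10.7 -31.4  -0.  -47.8 -57.8] [-0.   2.3  3.8] 0.05000503449102501 6.4167
```

View pics/w2.png

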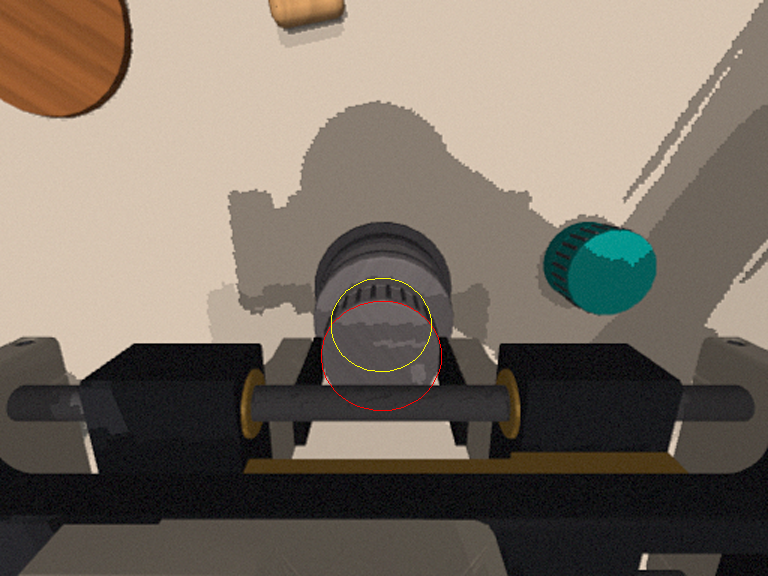

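>>> servo_tool --rows '[[[0,0,0],[0,0,0],0.3],[[0,0,0],[0,0,0],0],[[0,0,0],[0,0,0],0],[[0,0,0],[0,0,0],0],[[0,0,0],[0,0,0],0],[[0,0,0],[0,0,1],0],[[0,0,0],[0,0,1],0],[[0,0,0],[0,0,1],0],[[0,0,0],[0,0,1],0],[[0,0,0],[0,0,1],0],[[0,0,0],[0,0,1],0],[[0,0,0],[0,0,1],0],[[0,0,0],[0,0,1],0],[[0,0,0],[0,0,1],0],[[0,0,0],[0,0,1],0],[[0,0,0],[0,0,0],0]]'

```text
clock: 7.75
tool_pos: [0.4514, 0.2002, 0.0754]
orientation: [-180.0, -0.0, -161.2]
force: [-0.4, 0.6, 0.1]
opening: 0.0875
```

>>> servo_tool --rows '[[[0,0,0],[0,0,0],0.3],[[0,0,0],[0,0,0],0.4],[[0,0,0],[0,0,0],0.5],[[0,0,0],[0,0,0],0.7],[[0,0,0],[0,0,0],1],[[0,0,0],[0,0,0],1],[[0,0,0],[0,0,0],1],[[0,0,0],[0,0,0],1]]'

```text
clock: 8.42
tool_pos: [0.4515, 0.2003, 0.0756]
orientation: [180.0, 0.0, -160.9]
force: [-0.3, -0.4, -0.2]
opening: 0.0499
```

>>> servo_tool --rows '[[[0,0,0],[0,0,-0.5],1],[[0,0,0],[0,0,-0.75],1],[[0,0,0],[0,0,-0.75],1],[[0,0,0],[0,0,-0.75],1],[[0,0,0],[0,0,-0.75],1],[[0,0,0],[0,0,-0.75],1],[[0,0,0],[0,0,-0.75],1],[[0,0,0],[0,0,-0.75],1],[[0,0,0],[0,0,-0.75],1],[[0,0,0],[0,0,-0.75],1],[[0,0,0],[0,0,-0.75],1],[[0,0,0],[0,0,-0.75],1],[[0,0,0],[0,0,-0.75],1],[[0,0,0],[0,0,-0.5],1],[[0,0,0],[0,0,0],1],[[0,0,0],[0,0,0],1]]'

```text
clock: 9.75
tool_pos: [0.4514, 0.2003, 0.0756]
orientation: [180.0, -0.0, -101.0]
force: [-1.4, -0.1, 1.9]
opening: 0.0498
```

>>> servo_tool --rows '[[[0,0,-0.001],[0,0,0],1],[[0,0,-0.001],[0,0,0],1],[[0,0,-0.001],[0,0,0],1],[[0,0,0],[0,0,0],1]]'

```text
clock: 10.08
tool_pos: [0.4514, 0.2002, 0.0786]
orientation: [180.0, -0.0, -101.0]
force: [-0.7, 0.2, -0.2]
opening: 0.0503
```

The 3 mm lift meets no resistance, so I'll lift clear and look.

>>> servo_tool --rows '[[[0,0,-0.002],[0,0,0],1],[[0,0,-0.003],[0,0,0],1],[[0,0,-0.003],[0,0,0],1],[[0,0,-0.003],[0,0,0],1],[[0,0,-0.003],[0,0,0],1],[[0,0,-0.004],[0,0,0],1],[[0,0,-0.005],[0,0,0],1],[[0,0,-0.006],[0,0,0],1],[[0,0,-0.008],[0,0,0],1],[[0,0,-0.008],[0,0,0],1],[[0,0,-0.008],[0,0,0],1],[[0,0,-0.008],[0,0,0],1],[[0,0,-0.005],[0,0,0],1],[[0,0,0],[0,0,0],1]]'

```text
clock: 11.25
tool_pos: [0.4522, 0.2008, 0.1461]
orientation: [-179.9, 0.1, -100.9]
force: [-0.4, -0.2, -0.7]
opening: 0.0502
```

```bash
python3 look.py w3 .4514 .2003 .136; python3 - <<'E'
from h import *
im=optics.snapshot("scene")[:,:,::-1]
c=cv2.resize(im[160:300,270:420],(750,600)[::1],interpolation=cv2.INTER_CUBIC)
cv2.imwrite("pics/s3.png",c)
E
```

```text
[0.4518 0.2006 0.1452] [-1.7996e+02  7.0000e-02 -1.0093e+02] [ 46.8   6.1 -26.3   0.  -57.5 -57.7] [ 0.2 -0.1 -1. ] 0.04992530261449061 11.3
```

View pics/w3.png

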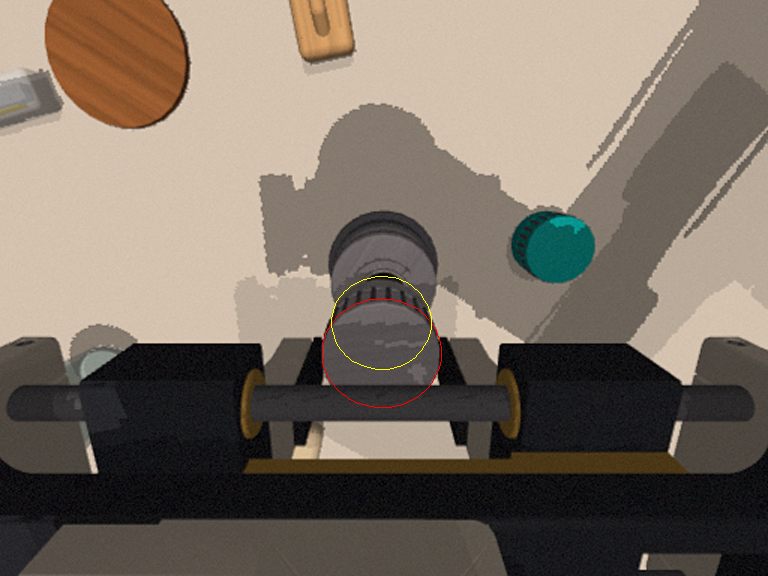

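View pics/s3.png

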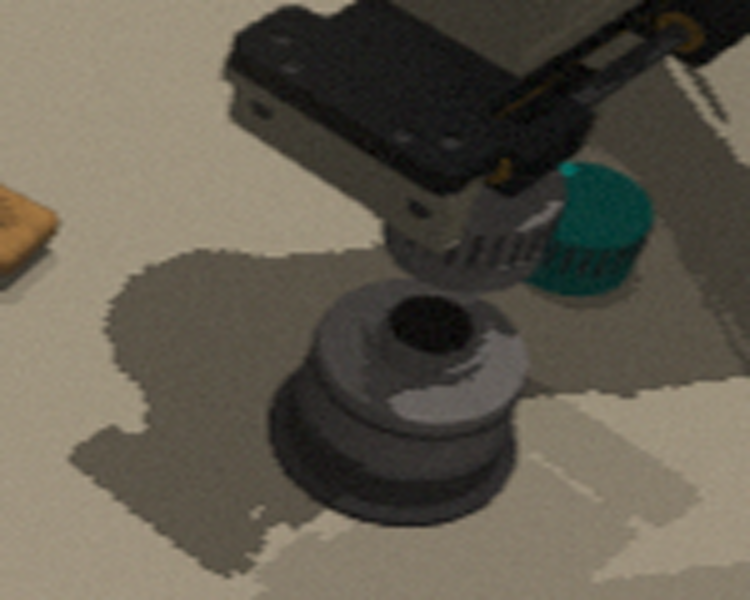

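Lid is held level, tin mouth is open. Moving above the coaster.

>>> servo_tool --rows '[[[0.0057,-0.0068,0],[0,0,0],1],[[0.0114,-0.0136,0],[0,0,0],1],[[0.0114,-0.0136,0],[0,0,0],1],[[0.0114,-0.0136,0],[0,0,0],1],[[0.0114,-0.0136,0],[0,0,0],1],[[0.0114,-0.0136,0],[0,0,0],1],[[0.0114,-0.0136,0],[0,0,0],1],[[0.0114,-0.0136,0.005],[0,0,0],1],[[0.0114,-0.0136,0.005],[0,0,0],1],[[0.0114,-0.0136,0.005],[0,0,0],1],[[0.0114,-0.0136,0.005],[0,0,0],1],[[0.0114,-0.0136,0.005],[0,0,0],1],[[0.0114,-0.0136,0.005],[0,0,0],1],[[0.0114,-0.0136,0.005],[0,0,0],1],[[0.0057,-0.0068,0.005],[0,0,0],1],[[0,0,0.005],[0,0,0],1],[[0,0,0.005],[0,0,0],1],[[0,0,0],[0,0,0],1],[[0,0,0],[0,0,0],1]]'

```text
clock: 12.93
tool_pos: [0.6075, 0.0079, 0.0942]
orientation: [179.9, -0.0, -100.9]
force: [0.7, 0.7, -0.4]
opening: 0.0497
```

```bash
cat > look2.py <<'E'
from h import *
import sys
tag=sys.argv[1]; x,y=map(float,sys.argv[2:4])
th=np.linspace(0,2*np.pi,80)
for n in("wrist","scene"):
    info=optics.camera_info(n); im=optics.snapshot(n)[:,:,::-1]
    im=cv2.resize(im,None,fx=1.5,fy=1.5,interpolation=cv2.INTER_CUBIC)
    q=proj(n,np.c_[x+.05*np.cos(th),y+.05*np.sin(th),0*th+.008],info)
    cv2.polylines(im,[np.int32((q+.5)*1.5-.5)],True,(0,255,0),1)
    if n=="scene": im=cv2.resize(im[280:500,200:460],(709,600))
    cv2.imwrite(f"pics/{tag}_{n}.png",im)
s=telemetry.get_obs(); print(s["tool_pos"].round(4),s["orientation"].round(2),s["force"].round(1),s["opening"],s["clock"])
E
python3 look2.py p1 .608 .008
```

```text
[0.6081 0.0081 0.095 ] [-1.7997e+02  1.0000e-02 -1.0088e+02] [ 0.   1.1 -0.9] 0.049812577910578755 13.0333
```

View pics/p1_wrist.png

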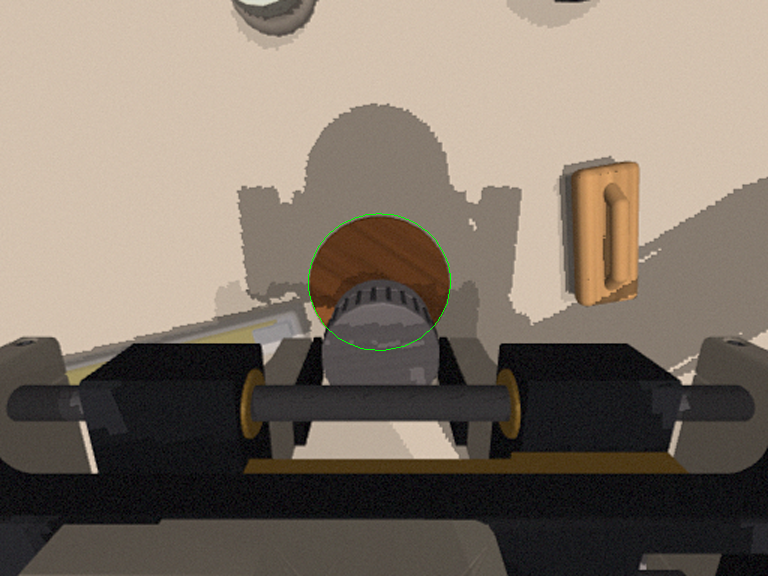

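View pics/p1_scene.png

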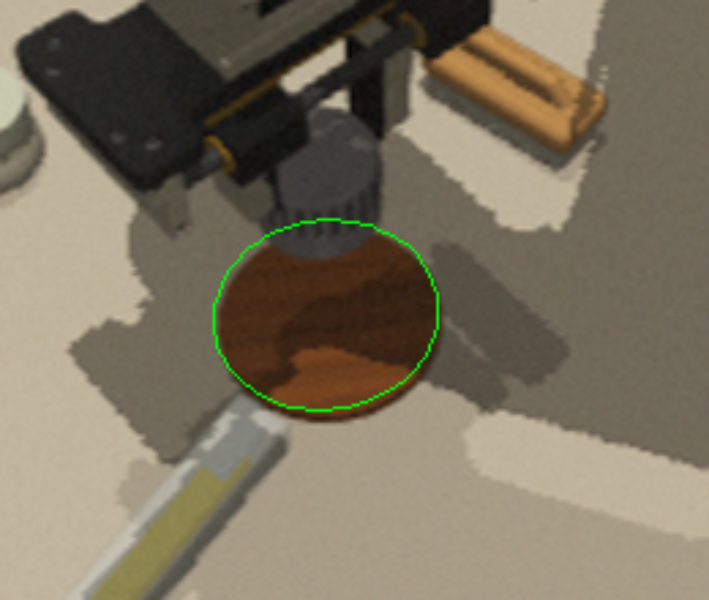

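The coaster fits (0.608, 0.008) in both views. The level's end lies about 53 mm from its centre in +x, in the way of the opening fingers. I'll turn the jaws to lie along y first, then lower.

>>> servo_tool --rows '[[[0,0,0],[0,0,0.5],1],[[0,0,0],[0,0,1],1],[[0,0,0],[0,0,1],1],[[0,0,0],[0,0,1],1],[[0,0,0],[0,0,1],1],[[0,0,0],[0,0,1],1],[[0,0,0],[0,0,1],1],[[0,0,0],[0,0,1],1],[[0,0,0],[0,0,1],1],[[0,0,0],[0,0,1],1],[[0,0,0],[0,0,1],1],[[0,0,0],[0,0,1],1],[[0,0,0],[0,0,1],1],[[0,0,0],[0,0,0.5],1],[[0,0,0],[0,0,0],1]]'

```text
clock: 14.28
tool_pos: [0.6083, 0.0081, 0.0952]
orientation: [180.0, 0.1, -179.0]
force: [0.1, 0.3, -0.5]
opening: 0.0499
```

>>> servo_tool --rows '[[[0,0,0.005],[0,0,0],1],[[0,0,0.01],[0,0,0],1],[[0,0,0.01],[0,0,0],1],[[0,0,0.01],[0,0,0],1],[[0,0,0.01],[0,0,0],1],[[0,0,0.01],[0,0,0],1],[[0,0,0.008],[0,0,0],1],[[0,0,0.005],[0,0,0],1],[[0,0,0.003],[0,0,0],1],[[0,0,0],[0,0,0],1],[[0,0,0],[0,0,0],1]]'

```text
clock: 15.2
tool_pos: [0.6084, 0.0075, 0.0236]
orientation: [-180.0, 0.0, -178.9]
force: [1.5, -1.3, 0.0]
opening: 0.0501
```

```bash
python3 look2.py p2 .608 .008
```

```text
[0.6087 0.0076 0.0241] [ 1.7999e+02  6.0000e-02 -1.7892e+02] [-0.3 -0.5  0.2] 0.050153201857069465 15.3
```

View pics/p2_wrist.png

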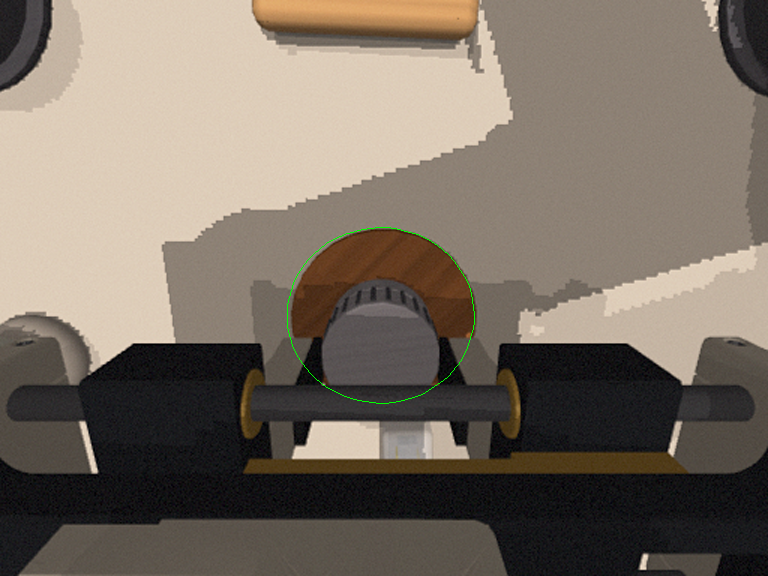

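View pics/p2_scene.png

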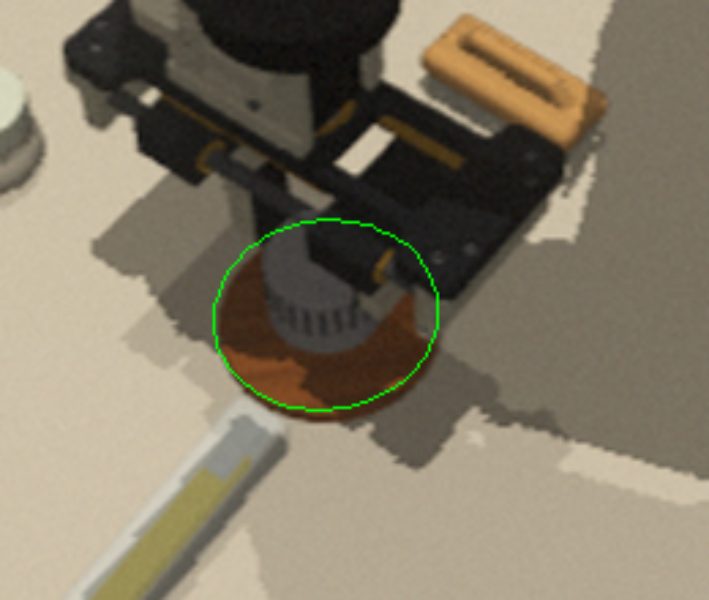

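>>> servo_tool --rows '[[[0,0,0.002],[0,0,0],1],[[0,0,0.002],[0,0,0],1],[[0,0,0.001],[0,0,0],1],[[0,0,0.001],[0,0,0],1],[[0,0,0],[0,0,0],1]]'

```text
clock: 15.72
tool_pos: [0.608, 0.0075, 0.0173]
orientation: [-180.0, -0.0, -178.9]
force: [-0.1, 0.8, -0.3]
opening: 0.05
```

>>> servo_tool --rows '[[[0,0,0.0005],[0,0,0],1],[[0,0,0.0005],[0,0,0],1],[[0,0,0],[0,0,0],1]]'

```text
clock: 15.97
tool_pos: [0.6082, 0.0075, 0.0165]
orientation: [180.0, -0.0, -178.9]
force: [-0.6, 0.0, -1.7]
opening: 0.0496
```

>>> servo_tool --rows '[[[0,0,0.0005],[0,0,0],1],[[0,0,0.0005],[0,0,0],1],[[0,0,0],[0,0,0],1]]'

```text
clock: 16.22
tool_pos: [0.6083, 0.0075, 0.016]
orientation: [-180.0, 0.0, -178.9]
force: [-2.0, 0.0, 3.5]
opening: 0.0496
```

```bash
python3 -c "
from h import *
s=telemetry.get_obs();print(s['tool_pos'],s['force'],s['opening'])"
```

```text
[0.60829709 0.0075079  0.01601234] [-1.9906111   0.04176302  3.45259684] 0.04964686923518161
```

>>> servo_tool --rows '[[[0,0,0],[0,0,0],0.4],[[0,0,0],[0,0,0],0.3],[[0,0,0],[0,0,0],0.2],[[0,0,0],[0,0,0],0.1],[[0,0,0],[0,0,0],0],[[0,0,0],[0,0,0],0],[[0,0,0],[0,0,0],0],[[0,0,0],[0,0,0],0]]'

```text
clock: 16.88
tool_pos: [0.6082, 0.0075, 0.0155]
orientation: [-180.0, -0.0, -178.9]
force: [0.4, -0.6, 0.3]
opening: 0.0871
```

>>> servo_tool --rows '[[[0,0,-0.003],[0,0,0],0],[[0,0,-0.008],[0,0,0],0],[[0,0,-0.01],[0,0,0],0],[[0,0,-0.01],[0,0,0],0],[[0,0,-0.01],[0,0,0],0],[[0,0,-0.01],[0,0,0],0],[[0,0,-0.015],[0,0,0],0],[[0,0,-0.015],[0,0,0],0],[[0,0,-0.015],[0,0,0],0],[[0,0,-0.015],[0,0,0],0],[[0,0,-0.015],[0,0,0],0],[[0,0,-0.01],[0,0,0],0],[[0,0,0],[0,0,0],0]]'

```text
clock: 17.97
tool_pos: [0.6097, 0.0077, 0.1548]
orientation: [180.0, 0.3, -178.9]
force: [1.3, 0.3, 0.4]
opening: 0.0873
```

```bash
python3 look2.py p3 .608 .008; python3 look.py p4 .6083 .0075 .008;python3 - <<'E'
from h import *
cv2.imwrite("pics/s5.png",optics.snapshot("scene")[:,:,::-1])
E
```

```text
[0.6082 0.0076 0.1519] [ 1.7997e+02  4.0000e-02 -1.7894e+02] [-0.   0.1  0.8] 0.08754498027304508 18.0667
[0.6077 0.0075 0.1511] [ 1.7999e+02 -3.0000e-02 -1.7894e+02] [  19.1   16.4  -12.2   -0.   -61.5 -108. ] [-1.3 -0.8 -0.2] 0.08767822780347044 18.1167
```

View pics/p4.png

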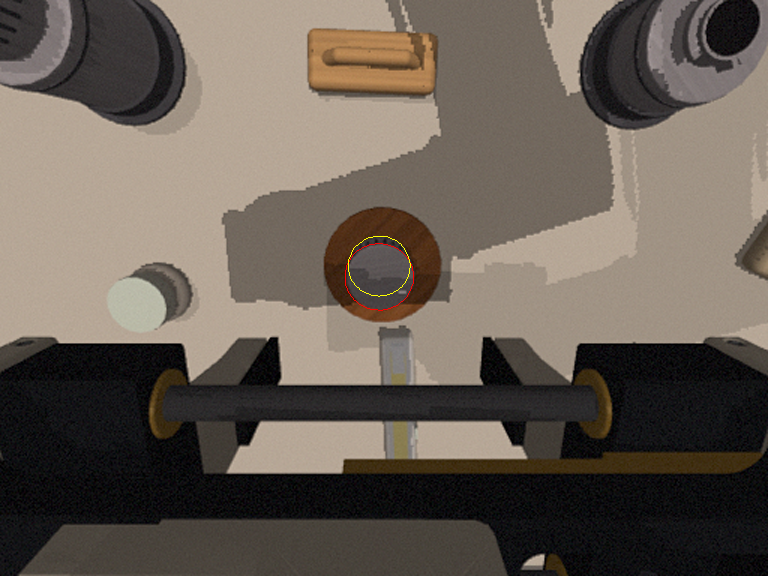

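View pics/p3_scene.png

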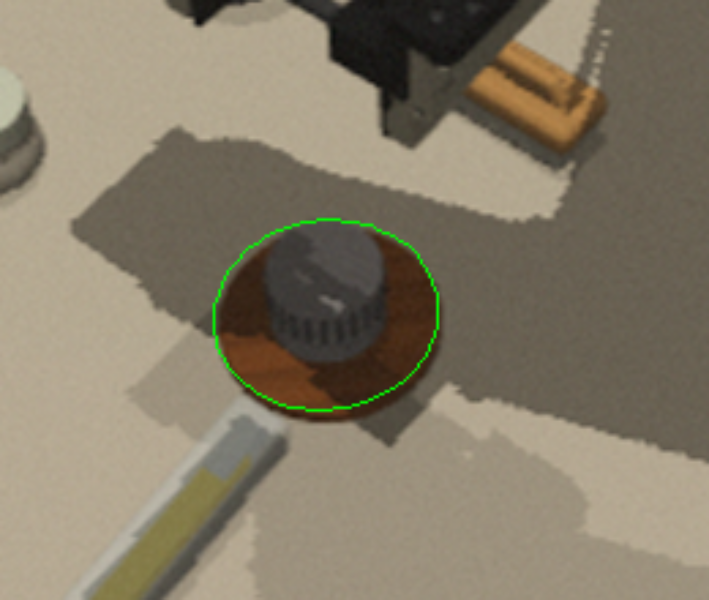

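View pics/s5.png

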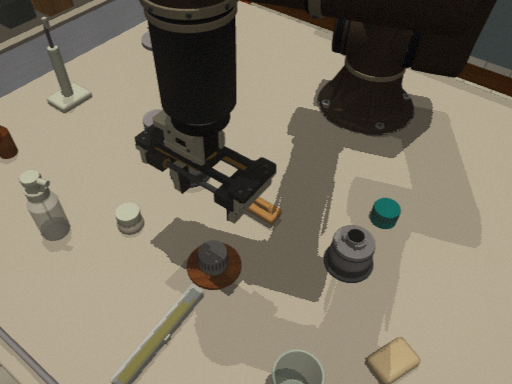

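Wrist view: the lid stands upright at the coaster centre, around (379,277). The tin's neck is open at (735,25), and the gripper is clear above. Handing in.

```bash
python3 -c "
from plant import ctrl
print(ctrl.close_job())"
```

```text
the job is handed in; nothing more can be done
None
```

The short tin's lid is off and standing right way up on the coaster. I handed the job in at about 18 s.

**What I did:** I unscrewed the lid with two 60° anticlockwise twists, regripping between them. A 3 mm test lift met no resistance, so I lifted it straight off. Before lowering it I turned the jaws along y, so that opening them would not hit the level lying next to the coaster.

**Last checks:**
- **Placement:** the final wrist and scene pictures show the lid within about 1–2 mm of the coaster centre (0.608, 0.008).
- **Tins:** the short tin's neck is open. The tall tin was never approached at its own height.
- **Gripper:** it is open and about 0.1 m above the lid. The largest force I saw in the readings was about 4 N.

**Disagreements:**
- **Grip opening:** it read 50 mm on the 52 mm lid, probably from the flutes.
- **Rough heights:** the first two-camera estimates came out low, at 0.133 m for the tall lid top (should be 0.1425 m) and 0.001 m for the coaster (should be 0.008 m). I did not use either for a move.
- **Lid angle:** I did not measure it directly. That the lid was free rests on the test lift.

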